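# Load a dropper bottle into a dry-block heater past its spring-return flap

## Task

Put the amber dropper bottle that stands just behind the cup tray into the well of the dry-block heater: push the sprung flap back and hold it open while the bottle goes in, then press the bottle down, gently, without forcing the glass, until you feel it sit fully home on the well's floor with the sensor button pushed in. Let go and come away so that the flap springs shut over the bottle, and leave the other things on the bench alone.

Things in the scene. Friction and masses are not known exactly. Their poses are not given: they have to be found in the camera images.
- bottle: Amber glass dropper bottle, 102 tall, 55 to 100 g. Origin: centre of its foot, z up. Glass body 33 across up to 56 above the foot, shoulder narrowing to the black cap: round, 23.5 across, 62 to 77 above the foot; then a rubber bulb 13 across up to 102. Grip the cap, firmly. Push the glass with less than 15 N. Stands behind the dark cup tray (one like it far back is fixed).
- heater: Dry-block heater, fixed. White housing 108 wide (y), 35 behind (+x of) the origin to 62 in front; then a low console with display to 100 in front, 48 high. Origin: on the bench under the well axis; +x points away from the console. Grey metal deck 85 above the bench under the flap; upright round well 36.5 across in it, mouth chamfered 2.5.
- well_mouth (a point): Centre of the well's mouth, on the deck, axes as heater. The floor is height-adjustable and may be set anywhere from 53 to 62 below the deck; it cannot be seen with the bottle in: feel for it. A leaf spring in the -y wall, 8 to 58 below the deck, stands up to 6.5 into the well, yields with 3 to 6 N and rubs: the bottle needs a few N of push and stays where it is pushed.
- flap_hinge (a point): Middle of the flap's pivot axis, along the heater's y: 10 behind the well axis (+x) and 30 below the deck. The flap is a grey sheet hood over well and deck, 88 wide (82 inside), open below; shut, its front is 75 in front of the pivot, its top 54 above the deck. Pushed +x on its front roller it swings up and back over the top.
- flap_roller (a point): Middle of the black push roller (16 across, 72 long, turns freely) along the flap's lower front edge: shut, 70 in front of the well axis and 17 above the deck. Push it to +x with the side of the upright bottle, foot 3 to 15 above the deck: the flap swings up and back, and the roller then rides on the bottle. Pushing higher up on the sheet can jam it.
- flap (a joint): Flap angle, rad: 0 shut, about 1.2 when its roller leans on a bottle held over the well, 1.65 stop. Its spring and weight always drive it shut, 0.09 to 0.13 N m: about 2 N on what pushes it, which can swing the bottle in a weak grip. It leans on bottle, fingers or gripper while they are in its way and shuts by itself within about 1 s once they are gone, if the bottle is home.
- button (a joint): Sprung sensor button, 12 across, in the middle of the well floor; m pressed: 0 up (4 mm proud of the floor), 0.004 flush when the bottle stands on the floor. It needs under 0.5 N, less than the bottle's weight; the rigid floor comes right after it. One reading is too coarse to judge by: feel the force rise on the floor.
- weight: Bystander: brass knob weight, 22 across, 33 high; origin at the centre of its underside.
- cup: Bystander: white porcelain cup standing alone at the back, 44 across, 36 high; origin at the centre of its underside.
- marker: Bystander: white marker pen with black cap, 135 long along its y, 16 high; origin under its middle.
- steel_block: Bystander: small steel bench block, 58x58x22; origin at the centre of its underside.
There are look-alikes about, which are no part of the job. Of the things that look like the heater, the largest one is meant.

How it is judged:
By the outcome, as a careful person would: the job done as asked, in the order asked, and still so for the second after the job is handed in, with the robot touching nothing.
It also fails if it takes over 72 s, if anything falls off the work surface, if the arm or the gripper's body presses on something with over 40 N, if the wrist force passes 120 N, or if a joint passes its speed limit or range.

## Robot

A 7-joint arm with a two-finger parallel gripper is mounted at the origin on a cart in front of the work surface, level with it; the furniture and walls round the work are solid. World frame = base frame: x ahead of the robot, y to its left, z up, the work surface at z = 0. Lengths are in m, angles in rad, forces in N, time in s.
With the tool pointing down it reaches from about 0.425 to 0.95 m from the base axis. Payload 4.7 kg.
Tool frame: the origin (TCP) lies on the centre line of the jaws, within the pads' length; the fingertips stand robot.nose_length ahead of it and the grasp point (between the pads) lies 8 mm behind it (robot.nose_length is the distance from the TCP to the fingertips, in m); z points along the fingers, y is the line along which they close (so a half turn about z gives the same grasp; the last joint's range is limited). The gripper opens to 85 mm and grips with 20 to 120 N. Pads are 22 mm wide; open, the fingers measure 114 mm over their backs; the gripper's body (76 mm by 85 mm) begins 54 mm behind the grasp point. The pads swing forward as they close: fully open they stand 13 mm farther back than shut.
Start: joints at [-1.262, 0.469, -0.049, 1.532, 0.024, 1.141, -0.082], TCP at [0.224, 0.637, 0.242] pointing down, gripper open.
Joint ranges: [-2.59, 2.59], [-0.33, 1.99], [-1.39, 1.29], [0.1, 2.45], [-1.04, 4.18], [0.21, 1.99], [-2.66, 2.66]. Speed limits (rad/s): [2.57, 2.57, 3.14, 3.14, 3.14, 3.14, 3.14].

## Interface

Orientations are given as [roll, pitch, yaw] about the fixed x, y, z axes, in that order (R = Rz(yaw) Ry(pitch) Rx(roll)).
In Python, from plant import robot gives the robot as it stands. Calls block until the motion is done:
- robot.goto(position, orientation): joint-space move of the TCP to a pose.
- robot.move_straight(position, vel=0.15, attitude=None, contact_N=None): straight line of the TCP; attitude=None keeps the orientation; vel is the mean speed in m/s. With contact_N (N) it stops when the force on the tool has changed by that much, and returns True; else False.
- robot.move_joints(angles): joint-space move.
- robot.grip(opening, strength=None): opening from 0.0 (shut) to 1.0 (fully open); strength is the grip in N (None keeps the last); returns when the fingers have stopped.
- robot.sleep(seconds).
- robot.inverse_kinematics(position, orientation): joint angles nearest the present ones, or None.
- robot.sense(): the state.
- robot.grab_frame(name): name is "side" or "top"; returns a dict with "image" (384x512x3 uint8, red, green, blue), "range_z" (384x512 float32, m along the optical axis (not along the pixel's ray), 0 where there is no reading), "fx", "fy", "cx", "cy" (pixels), "dist_coeffs" ([k1, k2, p1, p2, k3] as OpenCV has them; the pictures are not rectified), "R" (3x3) and "t" (3): a world point X has camera coordinates R X + t. Camera axes: x right, y down, z forward; pixel columns grow to the right and rows downward; lengths in m; the calibration is good to about 2 mm. A picture is of the moment at which its call begins.
A pose or a line that the arm cannot do raises robot.IKError and nothing moves.
- robot.close_job(): hands the job in; it is judged then, once.
The state is a dict: "t": time; "joint_pos": joint angles; "joint_velocities": joint speeds; "effort": joint torques, N m; "tcp_pos": TCP position; "tcp_rot": TCP orientation; "wrist_force": force on the tool from outside, world axes, zero at the start; "torque": the same for the moment, N m; "opening": opening from 0.0 (shut) to 1.0 (fully open); "gripper_force": force on a finger pad.
Only numpy, scipy, OpenCV 4.12 (cv2) and the standard library are available. Lean on these libraries where they do the work, as an engineer would, in place of code of your own. Each camera call takes 0.05 s, during which the arm holds its last target. There are 200 camera calls.

## Working session

There is one attempt and no reset: what is moved stays moved. The work goes in short steps, each a Python script; the robot and the scene stay as the last script left them, time stands still between calls to the robot, and variables do not carry over. Pictures are saved under pics/ and viewed, at most 11 in all, crops included, and the job is handed in when it is done.

```bash
mkdir -p pics; ls; cat > h.py <<'E'
import numpy as np, cv2, pickle
from plant import robot
def snap(n,tag):
    f=robot.grab_frame(n); pickle.dump(f,open(f'pics/{tag}.pkl','wb')); cv2.imwrite(f'pics/{tag}.png',f['image'][:,:,::-1]); return f
def K(f): return np.array([[f['fx'],0,f['cx']],[0,f['fy'],f['cy']],[0,0,1.]])
def ray(f,u,v):
    p=cv2.undistortPoints(np.array([[[u,v]]],float),K(f),np.array(f['dist_coeffs'],float))[0,0]
    return np.array([p[0],p[1],1.])
def pt(f,u,v,z=None):
    "world point: by depth, or on plane of height z"
    r=ray(f,u,v); R=np.array(f['R']); t=np.array(f['t'])
    if z is None: d=f['range_z'][int(round(v)),int(round(u))]; return R.T@(r*d-t)
    o=-R.T@t; w=R.T@r; return o+w*(z-o[2])/w[2]
def cloud(f):
    h,w=f['range_z'].shape; u,v=np.meshgrid(np.arange(w),np.arange(h))
    p=cv2.undistortPoints(np.stack([u,v],-1).reshape(-1,1,2).astype(float),K(f),np.array(f['dist_coeffs'],float))[:,0]
    d=f['range_z'].ravel(); c=np.c_[p*d[:,None],d]
    P=(c-np.array(f['t']))@np.array(f['R']); P[d==0]=np.nan
    return P.reshape(h,w,3)
E
python3 - <<'E'
from h import *
for n in('side','top'):
    f=snap(n,n+'0'); print(n,np.round(-np.array(f['R']).T@f['t'],3))
s=robot.sense();print(s['t'],s['tcp_pos'],s['tcp_rot'],s['opening'],robot.nose_length)
a=cv2.imread('pics/side0.png');b=cv2.imread('pics/top0.png')
for n,i in(('side0b',a),('top0b',b)): cv2.imwrite(f'pics/{n}.png',cv2.resize(i,(800,600),interpolation=cv2.INTER_CUBIC))
E
```

```text
pics
side [ 0.063 -0.687  0.537]
top [0.435 0.304 1.325]
0.1 [0.22353817 0.63637897 0.24138413] [-3.13989058e+00  6.39037795e-05  2.80381898e+00] 1.0005593564183197 0.011
```

View pics/side0b.png

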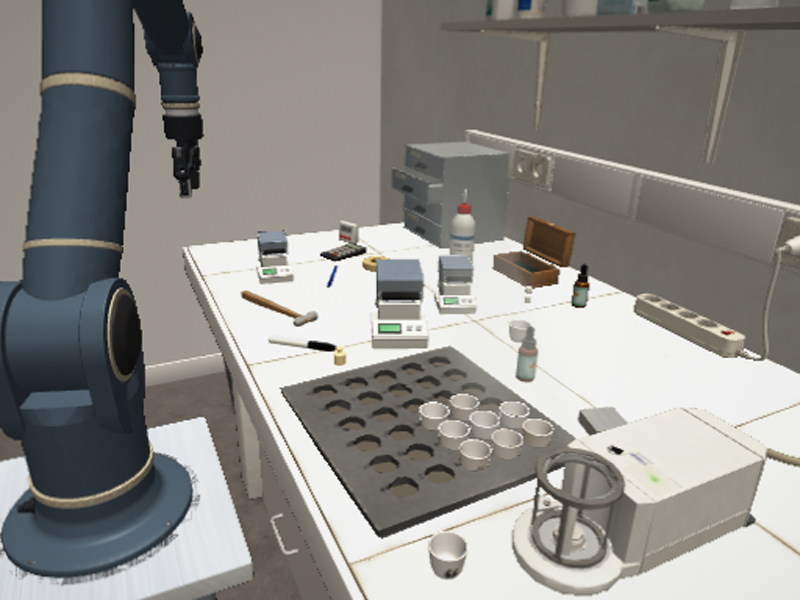

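View pics/top0b.png

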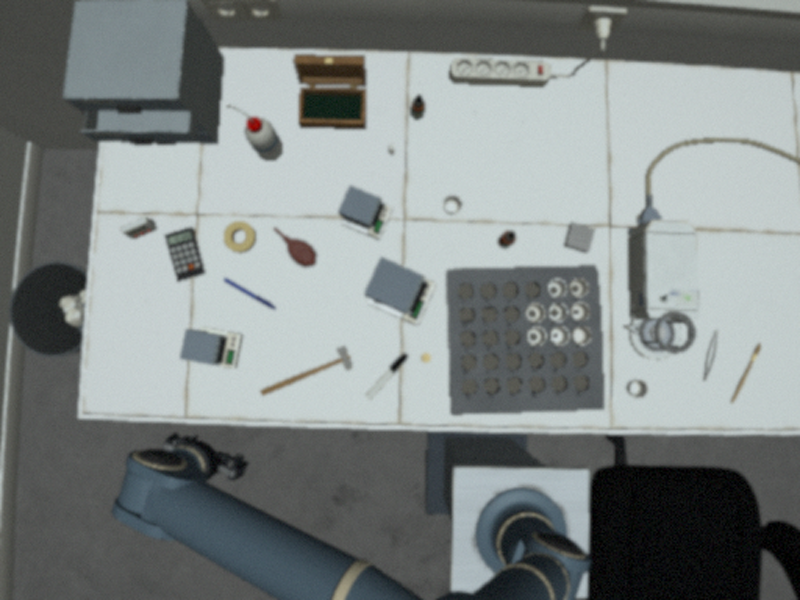

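Side view (800-px scale): bottles are at (527,355), just behind the tray, and at (581,287), far back beside the box. The first fits. Heaters are at (400,300), (457,285) and (273,255). The first is the largest, so it fits; its console faces the side camera. I'll confirm both in one crop and measure.

```bash
python3 - <<'E'
from h import *
fs=pickle.load(open('pics/side0.pkl','rb'));ft=pickle.load(open('pics/top0.pkl','rb'))
a=fs['image'][150:255,230:360,::-1];b=ft['image'][130:230,220:345,::-1]
a=cv2.resize(a,(400,323),interpolation=cv2.INTER_CUBIC);b=cv2.resize(b,(400,320),interpolation=cv2.INTER_CUBIC)
cv2.imwrite('pics/crop1.png',np.hstack([a[:320],b]))
# flap
for n,f in(('top',ft),('side',fs)):
    P=cloud(f)
    hs=pt(f,*( (254,183) if n=='top' else (256,175)));print(n,'pt',hs.round(4))
    q=P.reshape(-1,3); c=hs[:2]
    m=(np.linalg.norm(q[:,:2]-c,axis=1)<.15)
    print(np.histogram(q[m,2],bins=np.arange(-.01,.17,.01)))
    for lo,hi in((.128,.15),(.07,.15),(.035,.06),(.02,.15)):
        g=q[m&(q[:,2]>lo)&(q[:,2]<hi)]
        (cx,cy),wh,an=cv2.minAreaRect((g[:,:2]*1000).astype(np.float32)); print(lo,hi,len(g),round(cx,1),round(cy,1),np.round(wh,1),round(an,1), g[:,2].mean().round(4))
    # bottle
    b=pt(f,*((324,153) if n=='top' else (337,227)));print('bottle',b.round(4))
    m=(np.linalg.norm(q[:,:2]-b[:2],axis=1)<.035)&(q[:,2]>.008)&(q[:,2]<.12)
    g=q[m];print(len(g))
    for z in np.arange(.01,.11,.01):
        k=g[abs(g[:,2]-z)<.005]
        if len(k): print(z.round(3),len(k),k.mean(0).round(4),k.min(0).round(4)[:2],k.max(0).round(4)[:2])
E
```

```text
top pt [0.5531 0.3007 0.1378]
(array([1754, 1892,  304,  118,  116,   31,    2,    2,    2,    4,    7,
         77,   17,   16,  662,  149,    0]), array([-0.01,  0.  ,  0.01,  0.02,  0.03,  0.04,  0.05,  0.06,  0.07,
        0.08,  0.09,  0.1 ,  0.11,  0.12,  0.13,  0.14,  0.15,  0.16]))
0.128 0.15 819 557.6 308.8 [102.7  88.2] 67.2 0.1378
0.07 0.15 934 555.1 303.0 [115.4  88.4] 67.1 0.134
0.035 0.06 78 549.0 283.7 [100.5 106.2] 62.9 0.0403
0.02 0.15 1203 576.3 296.6 [230.9 162.9] 59.5 0.1111
bottle [0.6737 0.0551 0.0702]
96
0.01 4 [0.6758 0.0575 0.0119] [0.666  0.0469] [0.6912 0.0627]
0.02 3 [0.6763 0.0614 0.021 ] [0.6683 0.0557] [0.6818 0.0645]
0.03 8 [0.6709 0.0548 0.0271] [0.6664 0.0427] [0.6854 0.0647]
0.04 8 [0.6777 0.061  0.04  ] [0.6679 0.0531] [0.6904 0.0647]
0.05 8 [0.6759 0.0539 0.0507] [0.667  0.0436] [0.6986 0.0627]
0.06 29 [0.6786 0.0527 0.0602] [0.6679 0.0344] [0.6976 0.0648]
0.07 10 [0.6805 0.0514 0.0727] [0.6737 0.0412] [0.6908 0.0594]
0.08 13 [0.6811 0.0523 0.0779] [0.6724 0.0385] [0.6941 0.057 ]
0.09 5 [0.68   0.0501 0.0908] [0.6768 0.046 ] [0.684  0.0524]
0.1 8 
[... 502 characters left out ...]
 512.5 280.8 [184.8 168.3] 67.7 0.0838
bottle [0.672  0.0382 0.0508]
326
0.01 28 [0.6735 0.0372 0.0115] [0.6619 0.0306] [0.6896 0.0521]
0.02 42 [0.6741 0.0378 0.0201] [0.6648 0.0299] [0.6941 0.0539]
0.03 43 [0.6732 0.0388 0.0305] [0.6625 0.0295] [0.692  0.0558]
0.04 34 [0.6742 0.037  0.0398] [0.665  0.0296] [0.6913 0.0517]
0.05 46 [0.6742 0.0381 0.0496] [0.6651 0.0288] [0.6935 0.0572]
0.06 50 [0.676  0.0402 0.0593] [0.6661 0.0316] [0.6948 0.0566]
0.07 36 [0.6773 0.0415 0.0704] [0.6696 0.0339] [0.6923 0.0551]
0.08 24 [0.6794 0.0442 0.0793] [0.671  0.0376] [0.6893 0.0541]
0.09 16 [0.6787 0.045  0.0903] [0.6734 0.0411] [0.685  0.0514]
0.1 7 [0.6798 0.0451 0.0973] [0.6768 0.0421] [0.6837 0.0488]
```

View pics/crop1.png

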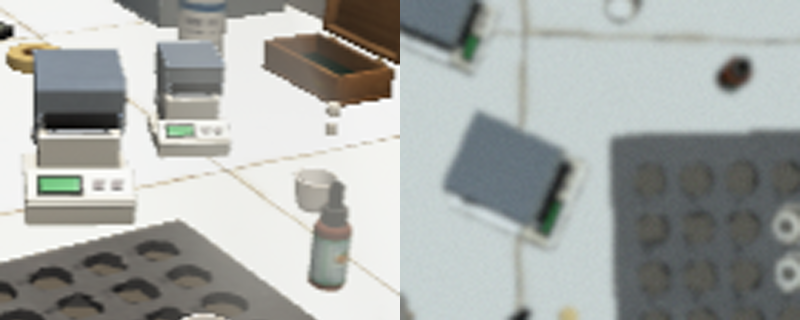

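The crop confirms both: the amber bottle behind the tray (side crop 330,240, top crop 735,72) and the largest heater (side crop 80,130), console facing about -y. Next I'll refine the heater pose.

```bash
python3 - <<'E'
from h import *
a=np.radians(67.4);ex=np.array([np.cos(a),np.sin(a)]);ey=np.array([-ex[1],ex[0]])
c=np.array([.556,.304])
for n in('top','side'):
    f=pickle.load(open(f'pics/{n}0.pkl','rb'));P=cloud(f);q=P.reshape(-1,3)
    u=(q[:,:2]-c)@ex;v=(q[:,:2]-c)@ey;z=q[:,2]
    near=(abs(u)<.16)&(abs(v)<.08)
    def ext(lab,m,w):
        x=w[m&near]; print(n,lab,m[near].sum() if False else len(x),np.round(np.percentile(x,[0,1,3,10,50,90,97,99,100])*1000,1))
    T=(z>.125)&(z<.15)
    ext('flaptop u',T,u);ext('flaptop v',T,v)
    ext('console v z.035-.06',(z>.035)&(z<.058)&(u<-.06),v)
    ext('console u',(z>.035)&(z<.058)&(u<-.04)&(abs(v)<.045),u)
    ext('low front u z<.04',(z>.012)&(z<.04)&(u<-.06)&(abs(v)<.045),u)
    ext('lowconsole v',(z>.012)&(z<.04)&(u<-.06),v)
    ext('mid front u z.06-.08',(z>.055)&(z<.08)&(abs(v)<.045),u)
    ext('deck edge u z.08-.088',(z>.08)&(z<.088)&(abs(v)<.045),u)
    ext('z.09-.115 u',(z>.09)&(z<.12)&(abs(v)<.03),u)
    ext('z.09-.115 v',(z>.09)&(z<.12)&(u<0),v)
    # yaw from edges: front-face line fit
    m=near&(z>.02)&(z<.042)&(u<-.06)&(abs(v)<.04)
    if m.sum()>20:
        p=np.polyfit(v[m],u[m],1);print('front line',p,np.degrees(np.arctan(p[0])))
    rows=near&T
    # top plane
E
```

```text
top flaptop u 824 [-46.2 -45.2 -43.1 -36.    4.9  46.2  53.5  55.4  56.5]
top flaptop v 824 [-43.8 -42.4 -40.6 -34.2   1.3  36.6  42.5  44.3  44.6]
top console v z.035-.06 44 [-50.5 -49.8 -48.4 -38.1  14.9  45.8  50.7  52.1  52.8]
top console u 47 [-69.8 -69.3 -68.5 -67.1 -62.2 -54.  -47.9 -44.9 -43.4]
top low front u z<.04 262 [-159.3 -159.1 -158.2 -154.  -121.9  -64.5  -61.7  -60.4  -60. ]
top lowconsole v 362 [-79.7 -78.7 -76.1 -62.7 -18.4  36.8  49.8  53.3  59. ]
top mid front u z.06-.08 2 [22.1 22.1 22.3 22.8 25.9 28.9 29.5 29.6 29.7]
top deck edge u z.08-.088 2 [36.9 37.  37.2 37.7 40.7 43.7 44.2 44.4 44.5]
top z.09-.115 u 68 [-58.9 -58.9 -58.7 -57.9 -52.7 -47.8 -46.8 -46.5 -46.5]
top z.09-.115 v 96 [-39.7 -37.7 -36.5 -29.9   4.5  38.7  44.5  44.6  44.6]
front line [-0.00077748 -0.06945661] -0.044546033332833204
side flaptop u 441 [-51.7 -50.4 -48.2 -46.1 -16.3  39.   48.3  50.9  54.6]
side flaptop v 441 [-43.6 -42.7 -40.5 -34.3   1.   36.6  42.6  44.4  44.6]
side console v z.035-.06 71 [-51.  -50.6 -47.3 -35.6   3.5  39.5  48.   49.2  51.2]
side console u 286 [-71.2 -68.5 -67.6 -64.6 -50.1 -42.6 -41.4 -40.6 -40.3]
side low front u z<.04 416 [-159.5 -157.1 -155.  -147.8  -77.4  -65.2  -61.8  -60.7  -60.1]
side lowconsole v 540 [-80.  -77.  -71.2 -50.2  -8.4  41.9  51.3  54.4  55.9]
side mid front u z.06-.08 209 [-50.2 -48.6 -47.8 -46.8 -44.4 -41.   -8.9  16.4  18.5]
side deck edge u z.08-.088 76 [-48.2 -48.2 -45.7 -43.8 -39.6 -32.7 -30.9 -29.9 -27.7]
side z.09-.115 u 184 [-64.6 -62.9 -62.5 -60.6 -53.6 -44.8 -43.4 -42.3 -39.2]
side z.09-.115 v 275 [-41.4 -40.8 -39.4 -31.6   1.6  38.3  44.6  44.6  44.7]
front line [-0.00085624 -0.07199956] -0.04905921221654106
```

```bash
cat >> h.py <<'E'
def proj(f,X):
    r,_=cv2.Rodrigues(np.array(f['R'],float)); return cv2.projectPoints(np.array(X,float).reshape(-1,1,3),r,np.array(f['t'],float),K(f),np.array(f['dist_coeffs'],float))[0][:,0]
def frame(o,yaw):
    a=np.radians(yaw);ex=np.array([np.cos(a),np.sin(a),0]);ey=np.array([-ex[1],ex[0],0])
    return lambda x,y,z:np.array([o[0],o[1],0])+ex*x/1e3+ey*y/1e3+np.array([0,0,z/1e3])
E
python3 - <<'E'
from h import *
o=np.array([.556,.304])+.020*np.array([np.cos(np.radians(67.4)),np.sin(np.radians(67.4))]);print(o)
W=frame(o,67.4)
L=[]
for z in(0,48):L+=[[(-100,-54,z),(-100,54,z)]]
L+=[[(-100,s*54,0),(-100,s*54,48)] for s in(1,-1)]+[[(-62,-54,48),(-62,54,48)],[(-62,-54,85),(-62,54,85)],[(-65,-44,139),(-65,44,139)],[(-62,-54,48),(-62,-54,85)],[(35,-54,85),(35,54,85)],[(-62,54,85),(35,54,85)],[(-78,-36,102),(-78,36,102)],[(-100,54,0),(35,54,0)]]
out=[]
for n,(u0,v0) in(('side',(230,155)),('top',(222,155))):
    f=pickle.load(open(f'pics/{n}0.pkl','rb'));s=6 if n=='side' else 6
    w,h=66,70
    im=cv2.resize(np.ascontiguousarray(f['image'][v0:v0+h,u0:u0+w,::-1]),None,fx=s,fy=s,interpolation=cv2.INTER_CUBIC)
    for l in L:
        p=proj(f,[W(*l[0]),W(*l[1])]); p=((p+.5-[u0,v0])*s).round().astype(int)
        cv2.line(im,tuple(map(int,p[0])),tuple(map(int,p[1])),(0,0,255),1)
    out.append(im)
cv2.imwrite('pics/ov.png',np.hstack(out))
E
```

```text
[0.56368591 0.3224642 ]
```

View pics/ov.png

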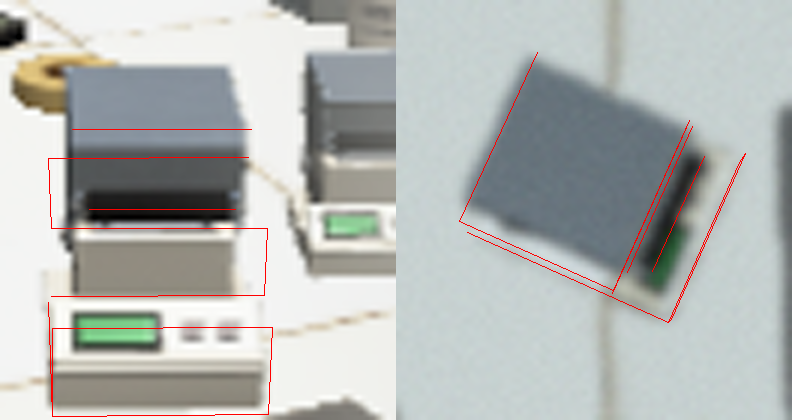

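Overlay: the roller (side crop 156,207) and the housing/console line (y=296) agree with a heater origin near (0.563,0.322) and yaw 67.4°. The remaining millimetres I'll settle by feel. Next: grasp the bottle cap.

```bash
cat >> h.py <<'E'
YAW=67.4; W=frame((.5632,.3227),YAW)
def st(l=''):
    s=robot.sense(); print(l,'t%.1f'%s['t'],'tcp',np.round(s['tcp_pos'],4),'F',np.round(s['wrist_force'],2),'M',np.round(s['torque'],2),'op %.3f gf %.1f'%(s['opening'],s['gripper_force'])); return s
E
python3 - <<'E'
from h import *
B=(.680,.046)
best=None
for y in(np.radians(YAW),np.radians(YAW-180)):
    q=robot.inverse_kinematics([*B,.16],[np.pi,0,y]);p=robot.inverse_kinematics(W(0,0,165),[np.pi,0,y]);print(y,None if q is None else np.round(q,2),None if p is None else np.round(p,2))
y=np.radians(YAW) if robot.inverse_kinematics(W(0,0,165),[np.pi,0,np.radians(YAW)]) is not None else np.radians(YAW-180)
q0=robot.sense()['joint_pos']
c=[a for a in(np.radians(YAW),np.radians(YAW-180)) if robot.inverse_kinematics([*B,.16],[np.pi,0,a]) is not None]
y=min(c,key=lambda a:np.abs(robot.inverse_kinematics([*B,.16],[np.pi,0,a])[6]))
print('yaw',y);open('yaw','w').write(str(y))
robot.goto([*B,.16],[np.pi,0,y]);st('above')
robot.move_straight([*B,.073],vel=.1,contact_N=4);st('down')
snap('side','side1')
f=pickle.load(open('pics/side1.pkl','rb'));u,v=proj(f,[[*B,.06]])[0].astype(int);print(u,v)
cv2.imwrite('pics/s1.png',cv2.resize(f['image'][v-50:v+40,u-60:u+60,::-1],(720,540),interpolation=cv2.INTER_CUBIC))
E
```

```text
1.1763519158441782 [-0.54  0.61  0.62  1.63 -0.4   1.03 -0.19] [-0.86  0.52  0.39  1.7  -0.23  0.97 -0.78]
-1.965240737745615 [-0.09  0.55 -0.05  1.6   0.03  0.99  2.59] [-0.42  0.51 -0.24  1.67  0.14  0.98  2.05]
yaw 1.1763519158441782
above t2.8 tcp [0.68   0.0477 0.1599] F [ 0.05 -0.9   0.52] M [-0.04 -0.08 -0.04] op 0.999 gf 0.0
down t3.8 tcp [0.6806 0.0459 0.0737] F [-0.16 -0.07  0.32] M [ 0.03  0.02 -0.01] op 0.997 gf 0.0
337 222
```

View pics/s1.png

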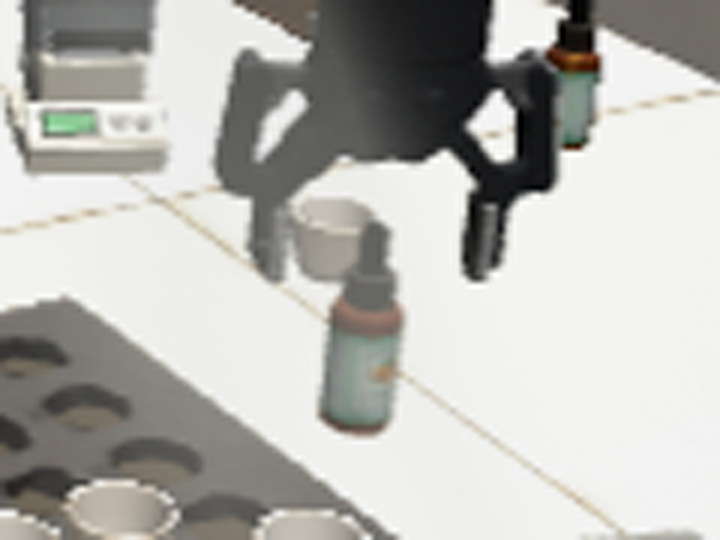

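The open fingers straddle the cap (crop 370,285), with the tips just above its lower edge. Gripping, then a small lift.

```bash
python3 - <<'E'
from h import *
robot.grip(0.0,30);st('soft');robot.grip(0.0,110);st('hard')
p=robot.sense()['tcp_pos'];robot.move_straight([p[0],p[1],.173],vel=.15);robot.sleep(.3);st('lift')
f=snap('side','side2');u,v=proj(f,[[p[0],p[1],.15]])[0].astype(int)
cv2.imwrite('pics/s2.png',cv2.resize(f['image'][v-40:v+50,u-60:u+60,::-1],(720,540),interpolation=cv2.INTER_CUBIC))
E
```

```text
soft t4.4 tcp [0.6804 0.0459 0.0733] F [ 0.34 -0.12  1.76] M [-0.04 -0.12  0.01] op 0.263 gf 26.9
hard t4.6 tcp [0.6806 0.0459 0.0736] F [ 0.82 -0.7   3.07] M [-0.08 -0.16  0.03] op 0.231 gf 102.1
lift t5.8 tcp [0.6803 0.0458 0.1722] F [ 0.35 -0.03 -1.26] M [ 0.02  0.   -0.03] op 0.229 gf 101.9
```

View pics/s2.png

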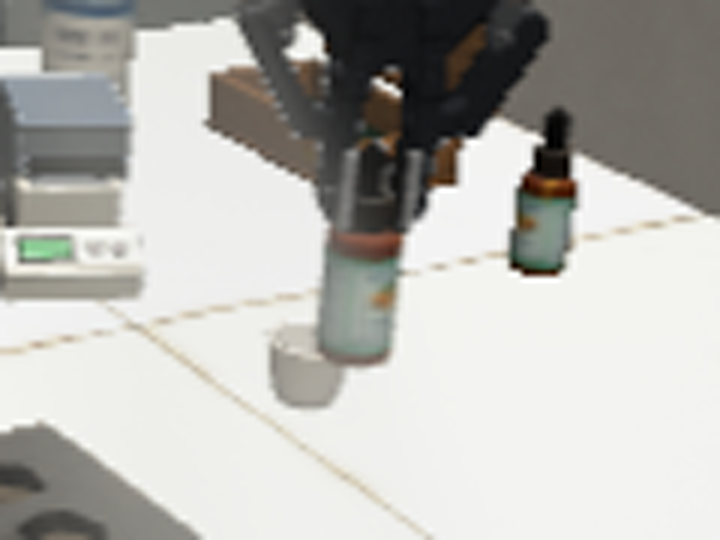

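Bottle held upright by the cap, glass clear of the fingertips. Now to the front of the heater, then feel for the roller.

```bash
cat >> h.py <<'E'
def hx():
    "TCP in heater coordinates, mm"
    d=np.array(robot.sense()['tcp_pos'])-W(0,0,0); a=W(1,0,0)-W(0,0,0);b=W(0,1,0)-W(0,0,0); return np.array([d@a*1e6,d@b*1e6,d[2]*1e3])
E
python3 - <<'E'
from h import *
robot.move_straight(W(-125,0,167),vel=.2);robot.sleep(.3);st('front');print(hx())
c=robot.move_straight(W(-75,0,167),vel=.025,contact_N=1.3);st('touch');print(c,hx())
f=snap('side','side3');u,v=proj(f,[W(-40,0,120)])[0].astype(int)
cv2.imwrite('pics/s3.png',cv2.resize(f['image'][v-45:v+45,u-60:u+60,::-1],(720,540),interpolation=cv2.INTER_CUBIC))
E
```

```text
front t7.4 tcp [0.5155 0.2067 0.1669] F [ 0.47 -0.34 -1.37] M [ 0.04 -0.    0.02] op 0.230 gf 101.9
[-125.39674537   -0.57021515  166.94555277]
touch t8.6 tcp [0.5252 0.2323 0.1662] F [-0.04 -0.6  -0.87] M [-0.21 -0.03  0.01] op 0.229 gf 102.3
True [-98.07186717   0.3902786  166.17446447]
```

View pics/s3.png

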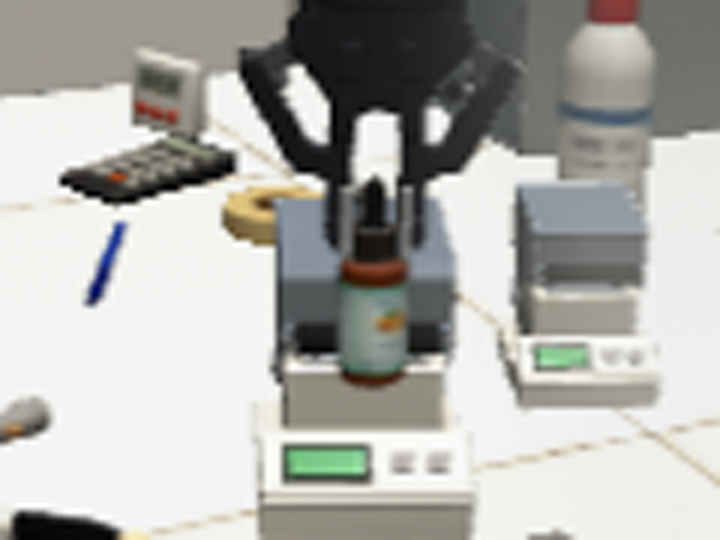

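Contact reads 3.5 mm earlier than predicted. I'll check the lateral offset numerically: bottle centre at crop x≈375, flap front centre ≈366.

```bash
python3 - <<'E'
from h import *
f=pickle.load(open('pics/side3.pkl','rb'));u,v=proj(f,[W(-40,0,120)])[0].astype(int)
c=lambda *X:np.round((proj(f,[W(*x) for x in X])+.5-[u-60,v-45])*6,1)
print('bottle foot/mid',c((-98,0,93),(-98,0,120)))
print('bottle edges',c((-98,16.5,120),(-98,-16.5,120)))
print('flap front top',c((-68,44,139),(-68,-44,139),(-68,44,115),(-68,-44,115)),'console',c((-100,54,40),(-100,-54,40)))
im=f['image'].astype(int)
for r in(v-45+50,v-45+52,v-45+53): print(r,im[r,u-60+38:u-60+85].sum(1)//3)
r=v-45+75;print(r,im[r,u-60+38:u-60+85].sum(1)//3)
E
```

```text
bottle foot/mid [[373.  373.9]
 [374.2 322.2]]
bottle edges [[339.9 322.3]
 [408.5 322.1]]
flap front top [[281.2 263.2]
 [460.9 263. ]
 [280.8 309. ]
 [459.1 308.5]] console [[261.1 475.1]
 [480.  473.6]]
183 [243 243 243 243 243 243 243 220  62  85  84  85  85  85  85  85  85  81
  83 103 115 125 136 141 136 126 124 127 123 111  88  86  87  87  89  90
  89 119 188 214 212 237 237 239 240 241 228]
185 [243 243 243 243 243 243 243 220  62  86  85  84  84  84  84  84  84  83
  88 110 122 129 140 147 157 144 105  90  98  97  89  85  86  86  88  89
  89 149 229 242 240 234 217 212 236 237 239]
186 [243 243 243 243 243 243 243 221  62  89  92  80  70  70  70  70  71  69
  81 110 121 130 141 146 144 121  99  96  97  87  73  72  72  73  74  85
  98 150 229 242 241 240 232 206 205 232 233]
208 [243 243 243 243 230 203 246 247 231  99 130 143 143 144 144 145 146 147
 148 149 150 159 145 135 231 248 244 226 212 213 214 233 245 228 213 213
 215 234 248 243 234 243 242 242 242 241 241]
```

```bash
python3 - <<'E'
from h import *
Z=168
robot.move_straight(W(-100,2.5,Z),vel=.05)
for x in(-70,-40,-20,-3.5):
    c=robot.move_straight(W(x,2.5,Z),vel=.07,contact_N=10);st(x);print(c,hx().round(1))
    if c:break
robot.sleep(.3);st('settled');print(hx().round(2))
f=snap('side','side4');u,v=proj(f,[W(0,0,130)])[0].astype(int)
cv2.imwrite('pics/s4.png',cv2.resize(f['image'][v-45:v+45,u-60:u+60,::-1],(720,540),interpolation=cv2.INTER_CUBIC))
E
```

```text
-70 t9.4 tcp [0.5339 0.2592 0.1678] F [-0.46 -1.94 -0.24] M [-0.26  0.1  -0.05] op 0.224 gf 102.6
False [-69.9   2.6 167.8]
-40 t10.0 tcp [0.5454 0.287  0.1678] F [ 0.15 -1.52 -1.65] M [-0.17  0.23  0.03] op 0.229 gf 102.6
False [-39.8   2.7 167.8]
-20 t10.4 tcp [0.5532 0.3058 0.1679] F [-1.32 -1.61 -1.2 ] M [-0.16  0.18 -0.03] op 0.233 gf 102.7
False [-19.5   2.7 167.9]
-3.5 t10.8 tcp [0.5596 0.3211 0.1679] F [ 0.05 -1.59 -1.33] M [-0.13  0.19 -0.01] op 0.231 gf 102.7
False [ -2.9   2.7 167.9]
settled t11.1 tcp [0.5594 0.3202 0.168 ] F [-0.43 -0.44 -1.07] M [-0.08  0.14  0.01] op 0.233 gf 102.7
[ -3.78   2.49 168.03]
```

View pics/s4.png

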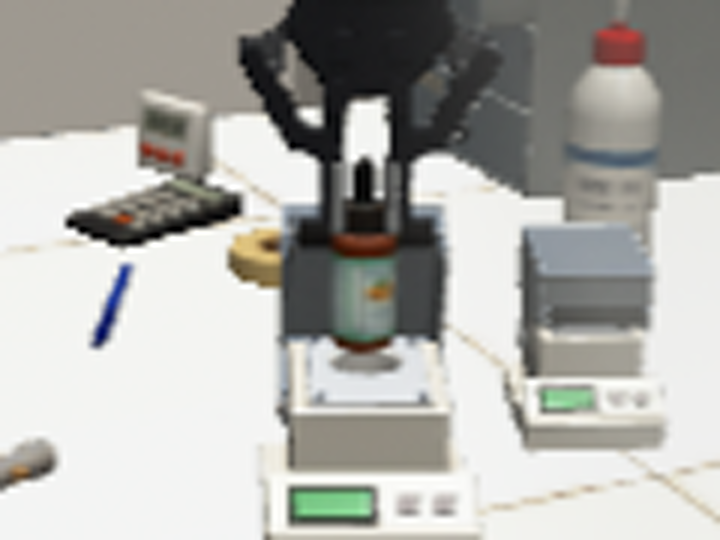

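The flap is held open and the well mouth shows as a grey ellipse at crop (365,363), right under the bottle. I'll check it against the prediction.

```bash
python3 - <<'E'
from h import *
f=pickle.load(open('pics/side4.pkl','rb'));u,v=proj(f,[W(0,0,130)])[0].astype(int)
o=np.array([u-60,v-45])
P=lambda *X:(proj(f,[W(*x) for x in X])-o).round(2)
g=cv2.cvtColor(f['image'],cv2.COLOR_RGB2GRAY)
print(g[v-45+54:v-45+72,u-60+46:u-60+76])
for r in(18.25,20.75):
  t=np.radians([180,90,-90]);print(r,P(*[(-3.5+r*np.cos(a),2.5+r*np.sin(a),85) for a in t]))
x,y,z=hx();print('foot',P((x-16.5,y,z-73.5),(x,y+16.5,z-73.5),(x,y-16.5,z-73.5)))
print('housing',P((-65.5,56.5,85),(-65.5,-51.5,85),(-65.5,2.5,48)))
E
```

```text
[[183  79  66  66  66  66  65  65  66  79 104 113 118 126 126 138 140 136
  125  98  66  69  69  69  68  61  55  98 172 225]
 [184  80  66  66  66  66  65  65  62  66  86  97 101 105 111 124 126 123
  108  86  68  69  69  70  68  61  56 135 227 234]
 [139  98 136 137 148 145  99 158 183  98  42  57  73  81  94  99  83  70
   58 125 202 180 122 148 162  97  57 140 228 242]
 [177 120 202 231 225 188 192 226 226 192  59  35  38  41  45  46  43  40
   77 170 225 210 170 194 225 229 200 138 227 243]
 [198 165 200 234 228 209 227 229 228 226 206 147  81  53  54  71  97 151
  217 220 226 225 223 220 225 237 212 176 242 243]
 [204 173 187 235 226 200 229 227 225 212 168 136 135 135 136 135 134 133
  142 163 196 219 226 225 230 236 221 192 235 243]
 [203 167 179 235 220 180 229 228 213 157 128 133 139 141 142 140 136 127
  118 110 146 209 226 226 228 232 223 200 234 243]
 [205 167 179 238 223 189 229 229 225 198 151 149 139 143 142 139 133 126
  116 129 188 226 228 227 227 229 235 229 225 243]
 [205 165 176 238 226 200 229 229 229 227 225 218 204 205 198 183 189 210
  222 223 226 228 228 228 
[... 659 characters left out ...]
 173 243 242 239 232 232 232 232 232 231 229 228 229 229 228 228
  228 228 228 228 228 228 228 226 230 241 230 217]
 [177  80 121 150 148 146 143 143 143 142 143 142 141 141 142 141 141 140
  140 141 141 141 141 140 141 139 141 146 162 220]
 [223 104 121 144 139 139 139 139 139 139 139 139 139 139 140 140 140 140
  140 140 140 140 141 141 141 140 140 142 162 218]
 [243 219 121 145 140 141 140 140 141 140 141 140 140 140 140 140 140 140
  141 141 141 140 141 141 141 141 143 146 161 218]]
18.25 [[60.28 61.42]
 [54.14 59.23]
 [65.75 59.2 ]]
20.75 [[60.32 61.72]
 [53.34 59.23]
 [66.54 59.2 ]]
foot [[60.29 58.39]
 [54.72 56.44]
 [65.25 56.41]]
housing [[43.03 67.04]
 [79.07 66.89]
 [60.85 78.2 ]]
```

The mouth agrees within about 1 mm (y nearer +1.5). Lowering by feel, 4 N guard.

```bash
python3 - <<'E'
from h import *
robot.move_straight(W(-3.7,1.5,166),vel=.03);robot.sleep(.3);st('over');print(hx().round(2))
c=robot.move_straight(W(-3.7,1.5,151.5),vel=.02,contact_N=4);st('in7');print(c,hx().round(2))
if not c:
    for z in (146,141,136):
        c=robot.move_straight(W(-3.7,1.5,z),vel=.02,contact_N=7);st(z);print(c,hx().round(2))
        if c:break
E
```

```text
over t11.7 tcp [0.5606 0.3198 0.1661] F [-0.41 -1.38 -1.48] M [-0.15  0.01  0.06] op 0.229 gf 102.7
[ -3.7    1.33 166.05]
in7 t12.6 tcp [0.5604 0.3199 0.1516] F [ 0.01 -0.5  -1.94] M [-0.13  0.08 -0.03] op 0.229 gf 102.7
False [ -3.63   1.54 151.57]
146 t13.0 tcp [0.5602 0.3198 0.1458] F [-0.79 -1.   -1.47] M [-0.15  0.09  0.01] op 0.227 gf 102.7
False [ -3.82   1.61 145.79]
141 t13.4 tcp [0.5601 0.3199 0.1407] F [-0.86 -0.68 -1.35] M [-0.12  0.23 -0.  ] op 0.227 gf 102.7
False [ -3.82   1.79 140.7 ]
136 t13.8 tcp [0.5597 0.3204 0.1357] F [-3.28  0.5   0.51] M [0.22 0.83 0.01] op 0.226 gf 103.2
False [ -3.5    2.36 135.7 ]
```

```bash
python3 - <<'E'
from h import *
for z in (131,126,121,116,112,109):
    c=robot.move_straight(W(-3.7,2.2,z),vel=.02,contact_N=7);st(z);print(c,hx().round(2))
    if c:break
E
```

```text
131 t14.2 tcp [0.5594 0.3202 0.1305] F [-2.74  0.32 -1.7 ] M [ 0.32  0.76 -0.04] op 0.230 gf 102.9
False [ -3.79   2.52 130.5 ]
126 t14.6 tcp [0.5593 0.32   0.1254] F [-2.42  1.43 -1.75] M [ 0.26  0.97 -0.01] op 0.232 gf 102.8
False [ -3.96   2.53 125.44]
121 t15.0 tcp [0.5596 0.3202 0.1207] F [-3.54  0.96 -1.16] M [0.38 1.02 0.  ] op 0.230 gf 102.7
False [ -3.73   2.34 120.72]
116 t15.4 tcp [0.5596 0.3201 0.1156] F [-3.65  1.94 -0.93] M [0.37 0.96 0.04] op 0.229 gf 102.6
False [ -3.82   2.3  115.61]
112 t15.7 tcp [0.5594 0.3202 0.1131] F [ 1.09 -1.52  0.83] M [ 0.01 -0.21  0.04] op 0.229 gf 103.2
True [ -3.8    2.51 113.13]
```

```bash
python3 - <<'E'
from h import *
robot.sleep(.3);st('settled');print(hx().round(2))
f=snap('side','side5');u,v=proj(f,[W(0,0,130)])[0].astype(int)
cv2.imwrite('pics/s5.png',cv2.resize(f['image'][v-45:v+45,u-60:u+60,::-1],(720,540),interpolation=cv2.INTER_CUBIC))
E
```

```text
settled t15.9 tcp [0.5592 0.3201 0.1131] F [ 5.56 -1.29  1.62] M [-0.4  -1.2  -0.12] op 0.234 gf 103.4
[ -3.92   2.67 113.11]
```

View pics/s5.png

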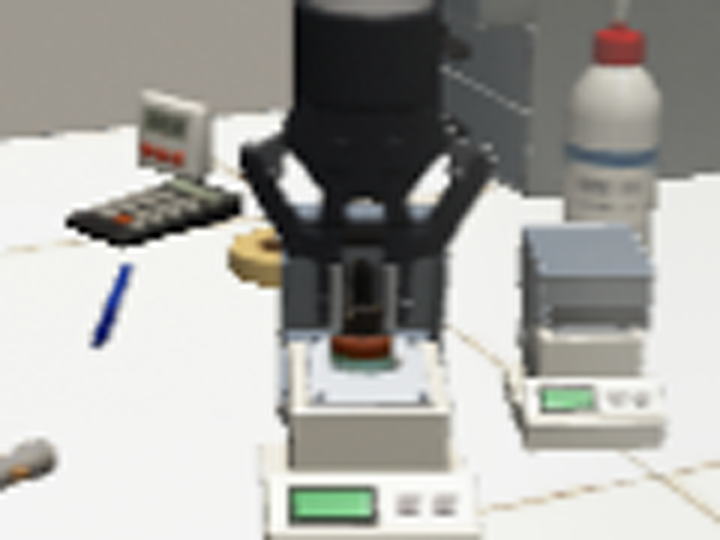

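The bottle is in to its shoulder but is pressed sideways on the +y wall. I'll relieve that and then continue.

```bash
python3 - <<'E'
from h import *
for y in(1.9,1.4):
    robot.move_straight(W(-3.7,y,113.3),vel=.02);robot.sleep(.2);st(y);print(hx().round(2))
    F=robot.sense()['wrist_force']; 
    if (W(0,1,0)-W(0,0,0))@F*1e3>0: break
for z in (111,109,107):
    c=robot.move_straight(W(-3.7,y,z),vel=.015,contact_N=7);st(z);print(c,hx().round(2))
    if c:break
robot.sleep(.2);st('end')
E
```

```text
1.9 t16.5 tcp [0.5596 0.3201 0.1131] F [ 0.64 -1.18  1.46] M [-0.13 -0.03 -0.02] op 0.231 gf 103.2
[ -3.82   2.36 113.11]
1.4 t17.0 tcp [0.5597 0.3201 0.1131] F [-2.65 -0.75  2.09] M [0.11 0.67 0.03] op 0.227 gf 103.3
[ -3.71   2.23 113.1 ]
111 t17.3 tcp [0.5597 0.3201 0.1104] F [-3.45  1.23 -0.44] M [ 0.21  0.73 -0.03] op 0.233 gf 103.2
False [ -3.8    2.22 110.39]
109 t17.6 tcp [0.5599 0.3201 0.1085] F [-3.7   0.99 -0.5 ] M [0.32 0.96 0.01] op 0.235 gf 103.0
False [ -3.69   2.08 108.48]
107 t17.9 tcp [0.5602 0.32   0.1067] F [-3.61  2.56 -0.46] M [0.39 0.97 0.05] op 0.235 gf 103.1
False [ -3.68   1.75 106.67]
end t18.1 tcp [0.5602 0.3199 0.1067] F [-5.07  1.45 -1.38] M [0.39 0.99 0.07] op 0.229 gf 102.9
```

```bash
cat >> h.py <<'E'
def avg(n=6):
    F=[]
    for _ in range(n): F.append(robot.sense()['wrist_force']); robot.sleep(.02)
    return np.mean(F,0).round(2)
E
python3 - <<'E'
from h import *
b=avg();print('base',b)
z=106.5
while z>94:
    z-=.7
    c=robot.move_straight(W(-3.7,1.6,z),vel=.015,contact_N=8);F=avg();print(round(z,1),c,hx().round(2),F)
    if c or F[2]>b[2]+4.5: break
print('t',robot.sense()['t'])
E
```

```text
base [-4.07  1.64 -1.86]
105.8 False [ -3.69   1.58 105.88] [-4.54  1.22 -0.06]
105.1 False [ -3.65   1.51 105.26] [-4.43  1.02  1.75]
104.4 False [ -3.68   1.51 104.39] [-4.56  0.99  1.6 ]
103.7 False [ -3.73   1.57 103.63] [-4.32  1.07  1.16]
103.0 False [ -3.71   1.59 102.95] [-4.14  1.3   1.07]
102.3 False [ -3.71   1.57 102.3 ] [-4.24  0.79  0.78]
101.6 False [ -3.69   1.58 101.59] [-4.12  1.36  1.34]
100.9 False [ -3.61   1.45 101.09] [-4.35  1.27  2.55]
100.2 False [ -3.56   1.26 100.49] [-3.63  0.71  4.39]
t 21.3
```

```bash
python3 - <<'E'
from h import *
z=100.2
while z>98:
    z-=.3
    c=robot.move_straight(W(-3.7,1.6,z),vel=.015,contact_N=8);F=avg();print(round(z,1),c,hx().round(2),F)
    if c or F[2]>9: break
print('t',robot.sense()['t'])
E
```

```text
99.9 False [ -3.52   1.26 100.31] [-3.82  0.25  5.28]
99.6 False [ -3.54   1.18 100.05] [-4.1   0.39  5.83]
99.3 False [-3.47  1.16 99.95] [-3.91  0.37  6.67]
99.0 False [-3.46  1.03 99.64] [-3.77  0.55  6.46]
98.7 False [-3.56  0.84 99.01] [-1.89  0.17  4.53]
98.4 False [-3.69  1.47 98.54] [-3.54  0.04  5.41]
98.1 False [-3.68  1.44 98.51] [-3.74  0.52  7.19]
97.8 False [-3.65  1.41 98.51] [-4.51 -0.3   8.38]
t 24.1
```

```bash
python3 - <<'E'
from h import *
z=97.8
while z>96.5:
    z-=.25
    c=robot.move_straight(W(-3.7,1.5,z),vel=.015,contact_N=6);F=avg();print(round(z,2),c,hx().round(2),F)
    if c or F[2]>10.5: break
st()
f=snap('side','side6');u,v=proj(f,[W(0,0,110)])[0].astype(int)
cv2.imwrite('pics/s6.png',cv2.resize(f['image'][v-33:v+33,u-44:u+44,::-1],(792,594),interpolation=cv2.INTER_CUBIC))
E
```

```text
97.55 False [-3.65  1.4  98.46] [-5.1  -0.77  9.99]
97.3 False [-3.58  1.4  98.49] [-5.23 -0.74 11.71]
 t24.8 tcp [0.5605 0.3199 0.0985] F [-5.43 -1.35 11.04] M [0.05 1.27 0.04] op 0.229 gf 107.5
```

View pics/s6.png

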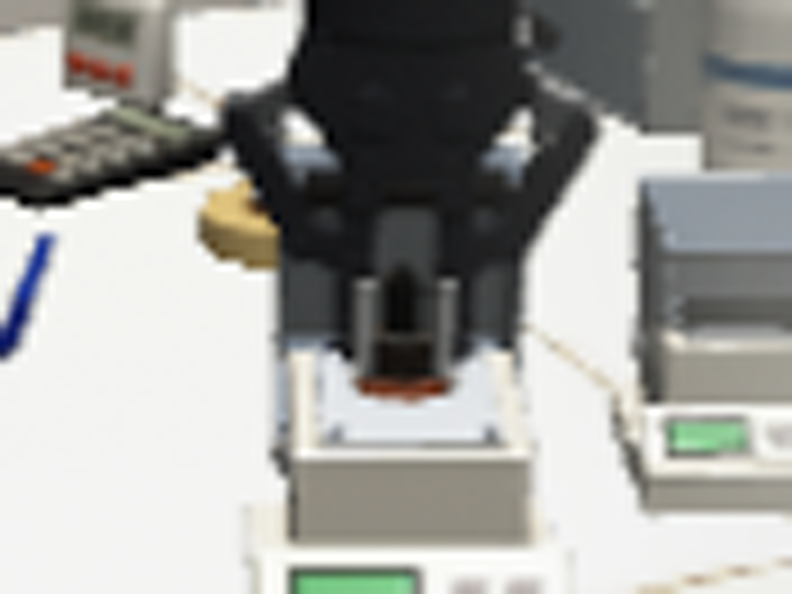

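The force climbs from 5 to 11.7 N with no motion at z=98.5, so the bottle seems seated, shoulder at deck level. To rule out a slip or the fingertips touching the deck, I'll release, re-grip 3 mm higher and press again.

```bash
python3 - <<'E'
from h import *
robot.move_straight(W(-3.6,1.6,98.6),vel=.015);print('relax',avg(),hx().round(2))
robot.grip(.42,60);st('open')
robot.move_straight(W(-3.6,1.6,101.8),vel=.03)
robot.grip(0.0,100);st('regrip');b=avg();print(b,hx().round(2))
z=hx()[2]
for i in range(9):
    z-=.3
    c=robot.move_straight(W(-3.6,1.6,z),vel=.015,contact_N=6);F=avg();print(round(z,2),c,hx().round(2),F)
    if c or F[2]>10: break
print(robot.sense()['t'])
E
```

```text
relax [-4.43  0.72  5.99] [-3.74  2.08 98.5 ]
open t25.5 tcp [0.5613 0.319  0.0983] F [-0.28 -1.47  0.83] M [-0.24 -0.08 -0.  ] op 0.420 gf 0.0
regrip t26.1 tcp [0.5605 0.3204 0.1027] F [-1.08 -1.47  5.45] M [-0.21  0.27 -0.04] op 0.222 gf 97.8
[-1.6  -0.53  5.88] [ -3.13   1.6  102.7 ]
102.4 False [ -3.25   1.62 102.72] [-1.65 -0.04  3.75]
102.1 False [ -3.23   1.61 102.67] [-1.73 -0.65  6.55]
101.8 False [ -3.19   1.6  102.64] [-2.19 -0.53  7.95]
101.5 False [ -3.14   1.59 102.63] [-2.76 -0.92  9.46]
101.2 False [ -3.12   1.58 102.58] [-2.94 -0.67 10.36]
27.925
```

No further motion under 10 N, so the bottle is home. Release and withdraw upwards.

```bash
python3 - <<'E'
from h import *
robot.move_straight(W(-3.4,1.6,102.9),vel=.015)
robot.grip(.42,60);st('open')
print(robot.move_straight(W(-3.4,1.6,165),vel=.1,contact_N=15));st()
robot.move_straight(W(-3.4,1.6,290),vel=.2);robot.sleep(1.2);st('up')
f=snap('side','side7');u,v=proj(f,[W(0,0,130)])[0].astype(int)
a=cv2.resize(f['image'][v-35:v+45,u-50:u+50,::-1],(500,400),interpolation=cv2.INTER_CUBIC)
g=snap('top','top7')
b=cv2.resize(g['image'][140:225,215:277,::-1],(292,400),interpolation=cv2.INTER_CUBIC)
cv2.imwrite('pics/s7.png',np.hstack([a,b]))
E
```

```text
open t28.5 tcp [0.5608 0.3197 0.1029] F [ 0.73 -1.48  0.98] M [-0.21 -0.09 -0.11] op 0.420 gf 0.0
False
 t29.3 tcp [0.5617 0.3204 0.1666] F [-1.4  -0.93  9.47] M [-0.15 -0.11  0.04] op 0.419 gf 3.5
up t31.2 tcp [0.5604 0.3202 0.29  ] F [ 0.21 -0.   -0.1 ] M [ 0.02 -0.02 -0.02] op 0.423 gf 0.0
```

View pics/s7.png

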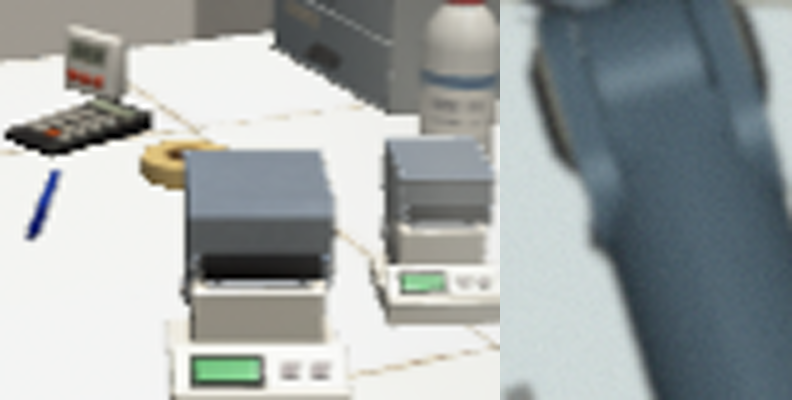

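```bash
python3 - <<'E'
from h import *
a=pickle.load(open('pics/side0.pkl','rb'))['image'].astype(int);b=pickle.load(open('pics/side7.pkl','rb'))['image'].astype(int)
d=abs(a-b).max(2)[160:225,236:276];print((d>25).sum(),d.max(),d.mean().round(2))
robot.close_job();print(robot.sense()['t'])
E
```

```text
3 50 0.68
the job is handed in; nothing more can be done
the job is handed in; nothing more can be done
```

The amber bottle from behind the cup tray is fully down in the heater's well, pressed with at most about 12 N until it stopped moving. The flap is shut over it, nothing else was touched, and the job was handed in at about 31 s of the 72 s allowed.

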